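# Change the cell adapter of a bench photometer

### The arm

A 7-joint arm with a two-finger parallel gripper is mounted at the origin on the work surface. World frame = base frame: x ahead of the robot, y to its left, z up, the work surface at z = 0. Lengths are in mm, angles in degrees, forces in N, time in s.
With the tool pointing down it reaches from about 425 to 800 mm from the base axis. Payload 8.3 kg.
Tool frame: the origin (TCP) lies between the finger pads; the fingertips stand 22 mm ahead of it and the grasp point (between the pads) lies 3 mm ahead of it; z points along the fingers, y is the line along which they close (so a half turn about z gives the same grasp; the last joint's range is limited). The gripper opens to 85 mm and grips with 20 to 120 N. Pads are 22 mm wide; open, the fingers measure 114 mm over their backs; the gripper's body (76 mm by 85 mm) begins 54 mm behind the grasp point. The pads swing forward as they close: fully open they stand 13 mm farther back than shut.
Start: joints at [72.027, 21.967, 0.94, 78.501, -0.361, 79.538, -2.664], TCP at [155.151, -605.418, 225.479] pointing down, gripper open.
Joint ranges: [-169.22, 169.22], [-14.56, 117.87], [-87.37, 89.26], [10.42, 133.3], [-82.24, 262.24], [0.94, 117.77], [-172.7, 172.7]. Speed limits (degrees/s): [136.94, 136.94, 172.46, 172.46, 180, 180, 180].

### API

Orientations are given as a 3x3 rotation matrix whose columns are the frame's x, y, z axes.
In Python, from station import manip gives the robot as it stands.
- The arm moves only by the shell command python3 -m creep 'ROWS' [FORCE]. ROWS is JSON, a list of rows, each a list of 7 numbers: the turn, a rotation vector about the world's x, y, z scaled (see below), then the shift along the world's x, y, z scaled (see below), then the gripper's target within -1 to 1 (shut at 1, half-way at 0, fully open at -1). In form: [[rx, ry, rz, x, y, z, claw], ...]. A call has exactly 10 rows; each row is the pose to reach, as a shift and turn from the pose commanded when the call began; what a row does not reach only later rows make up. The controller multiplies each number of a shift by 30 cm and each number of a turn by 90 degrees. A row lasts 1/10 s, in which the tool goes at most 50 mm and 8.59 degrees, less where a joint would pass 70% of its speed; a pose out of reach is approached as far as the arm can. A call with a number of a shift or a turn outside -1 to 1 is refused whole. A call with a gripper value outside its range is refused whole. The fingers move at their own pace and stop on an object; FORCE is the grip in N (left out, the last holds). Time passes only in rows, so rows that repeat a pose let the fingers close, or fill a call up. It gives the time, the measured TCP pose, the force, the opening and the grip force at its end, in the units of the state.
- manip.state(): the state, without advancing time (a new reading comes with each control period).
- manip.grab_frame(name): name is "scene" or "top" or "wrist"; returns a dict with "image" (384x512x3 uint8, blue, green, red), "K" (3x3 intrinsics, pixels), "dist" ([k1, k2, p1, p2, k3] as OpenCV has them; the pictures are not rectified), "extrinsics" (4x4, takes a point from camera to world coordinates). Camera axes: x right, y up, looking along -z (the intrinsics and any distortion apply to the point x, -y, -z); pixel columns grow to the right and rows downward; lengths in mm; the calibration is good to about 2 mm. A picture is of the moment at which its call begins. There is no depth.
- manip.job_done(): hands the job in; it is judged then, once.
The state is a dict: "t": time; "q": joint angles; "qd": joint speeds; "joint_torque": joint torques, N m; "eef_pos": TCP position; "tcp_rot": TCP orientation; "wrist_force": force on the tool from outside, world axes, zero at the start; "wrist_torque": the same for the moment, N m; "gripper_width": opening from 0.0 (shut) to 1.0 (fully open); "grasp_force": force on a finger pad.
Only numpy, scipy, OpenCV 4.12 (cv2) and the standard library are available. Lean on these libraries where they do the work, as an engineer would, in place of code of your own. Each camera call takes 0.05 s, during which the arm holds its last target. There are 200 camera calls.

### The job

Change the vial adapter in the bench photometer: lift the wide-mouthed adapter out of the cell chamber and stand it upright in the steel tray, then fit the narrow-mouthed adapter from the bench into the chamber, its lug down in the notch and its flange fully home, and then shut the sprung lid until the catch holds it. Do not disturb the sample cups or the reagent bottle.

Things in the scene. Friction and masses are not known exactly. Their poses are not given: they have to be found in the camera images.
- photometer: Bench photometer, a white box fixed to the bench, 290 (its x, front at -x) by 224 (y) by 100 mm high, with a flat deck; from 75 mm behind its centre a display hump rises 26 mm more. Origin: centre of its underside; x to the rear, y to its left (the lid's hinge side). On its deck are the round cell chamber, the sprung lid and the catch.
- chamber_mouth (a point): Centre of the cell chamber's mouth, level with the deck, 100 mm above the bench; axes as the photometer's. It lies 40 mm in front of and 58 mm left of the housing's centre. The bore goes straight down, 37 mm in diameter, 55 mm deep. A keyway notch, 14 mm wide and 8 mm deep, is cut in the deck from the bore to 34 mm from its axis, on the front (-x) side.
- wide_adapter_centre (a point): Wide-mouthed vial adapter (26 mm mouth), black, about 0.11 kg, at the start home in the chamber. Outside it is just like the narrow one. This point is on its axis half-way up: 41 mm above the foot, 41 mm below the top. Fully home, the flange rests on the deck with the lug in the notch: its x axis is then along the photometer's x, and this point is 9 mm below the chamber mouth.
- narrow_adapter_centre (a point): Narrow-mouthed vial adapter (15 mm mouth), black, upright on the bench. From the foot: barrel 36 mm in diameter, 50 long, 2.5 mm chamfer; flange 42 in diameter, 6 thick; round neck 34 in diameter, 26 tall, to grip; 82 in all. A lug 8 mm wide points to its own -x, reaches 29 mm from the axis and hangs 6 mm below the flange. Point: on the axis, half-way up (41 mm).
- tray: Empty stainless tray, fixed to the bench, 125 by 125 mm outside, 22 mm high, walls and floor 3 mm thick. Origin at the centre of its underside.
- lid (a joint): Angle of the chamber's hinged grey lid: 0 shut, 1.85 open against its stop. A torsion spring always drives it open (0.24 Nm open, 0.42 Nm shut): it springs back unless pressed right down, to about -0.02, where the catch snaps over its lip; that takes about 15 N near its free edge. Caught, it rests at about 0.01.
- lid_hinge (a point): Middle of the lid's hinge line, which runs along the photometer's x, 54 mm left (+y) of the bore axis and 3 mm above the deck. Shut, the lid is a hollow cover 96 mm along x, 106 mm from hinge to free edge (to -y), its outer top 42 mm above the hinge line; it clears an adapter that is home. Open, it leans outward past the photometer's left side.
- lid_front (a point): Point in the middle of the lid's outer top face, 85 mm from the hinge side, towards the free edge, where it is pushed. Its z axis is the face's outward normal: up when shut, turned over to the left (+y) and a little down when open.
- catch_tip (a point): Top of the sprung steel catch, upright on the deck at the lid's free edge, 62 mm to the right (-y) of the bore axis, 27 mm above the deck, 20 mm wide, with a tab a few mm higher. It gives way by itself as the lid comes down and need not be touched.
- cup_a: Sample cup with screw lid, 64 mm in diameter, 74 mm tall, loose on the bench: leave it alone. Origin at the centre of its underside.
- cup_b: Another such sample cup, same size: leave it alone. Origin at the centre of its underside.
- cup_c: A third such sample cup, same size: leave it alone. Origin at the centre of its underside.
- reagent_bottle: Amber reagent bottle, 56 mm in diameter, 105 mm tall, loose on the bench: leave it alone. Origin at the centre of its underside.
Things that resemble listed ones, but are neither listed nor needed, are in the scene too. What is shaped like the part that bears wide_adapter_centre but red or yellow is not meant.

How it is judged:
By the outcome, as a careful person would: the job done as asked, in the order asked, and still so for the second after the job is handed in, with the robot touching nothing.
It also fails if it takes over 70 s, if anything falls off the work surface, if the arm or the gripper's body presses on something with over 40 N, if the wrist force passes 120 N, or if a joint passes its speed limit or range.

## Working session

There is one attempt and no reset: what is moved stays moved. The work goes in short steps, Python scripts to look and compute and a shell command to move; the robot and the scene stay as the last step left them, time stands still between calls to the robot, and variables do not carry over. Pictures are saved under pics/ and viewed, at most 10 in all, crops included, and the job is handed in when it is done.

```bash
ls; mkdir -p pics
python3 - <<'E'
from station import manip
import cv2,numpy as np,pickle
d={}
for n in ("scene","top"):
    f=manip.grab_frame(n);d[n]=f
    cv2.imwrite(f"pics/{n}0.png",cv2.resize(f["image"],(800,600),interpolation=cv2.INTER_CUBIC))
    print(n,np.round(f["K"],1).tolist(),f["dist"],np.round(f["extrinsics"],3).tolist())
pickle.dump(d,open("f0.pkl","wb"))
s=manip.state();print(s["t"],s["tcp_rot"],s["eef_pos"])
E
```

```text
pics
scene [[417.8, 0.0, 260.4], [0.0, 417.8, 196.6], [0.0, 0.0, 1.0]] [-0.04926981  0.          0.          0.          0.        ] [[0.583, -0.592, 0.557, 1168.393], [0.813, 0.438, -0.385, -430.045], [-0.016, 0.677, 0.736, 970.245], [0.0, 0.0, 0.0, 1.0]]
top [[407.8, 0.0, 264.4], [0.0, 407.8, 189.3], [0.0, 0.0, 1.0]] [0.02433344 0.         0.         0.         0.        ] [[0.014, 0.992, -0.122, 408.492], [-1.0, 0.017, 0.021, 21.666], [0.023, 0.122, 0.992, 1117.701], [0.0, 0.0, 0.0, 1.0]]
0.1 [[ 9.68702545e-01  2.48224031e-01 -4.57540433e-04]
 [ 2.48224452e-01 -9.68701063e-01  1.69493741e-03]
 [-2.24957079e-05 -1.75546290e-03 -9.99998459e-01]] [ 155.0407664  -604.9964489   224.57374596]
```

View pics/scene0.png

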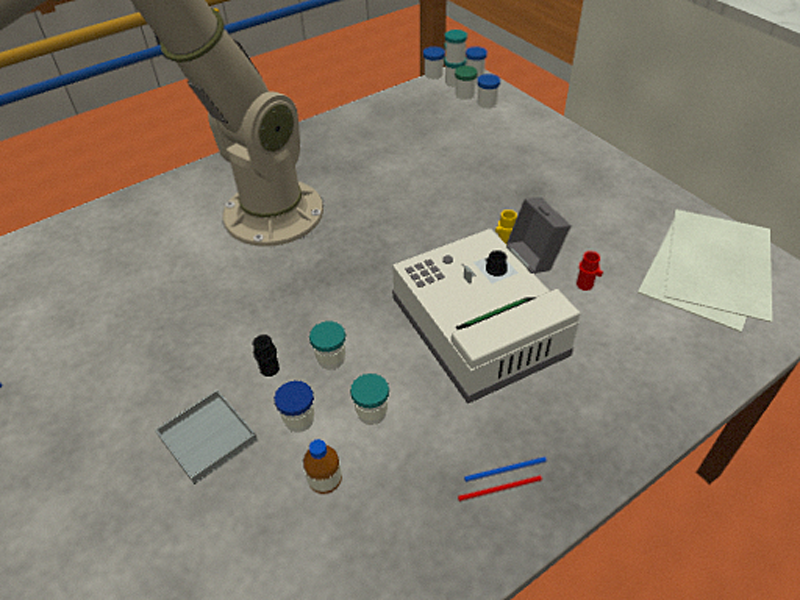

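View pics/top0.png

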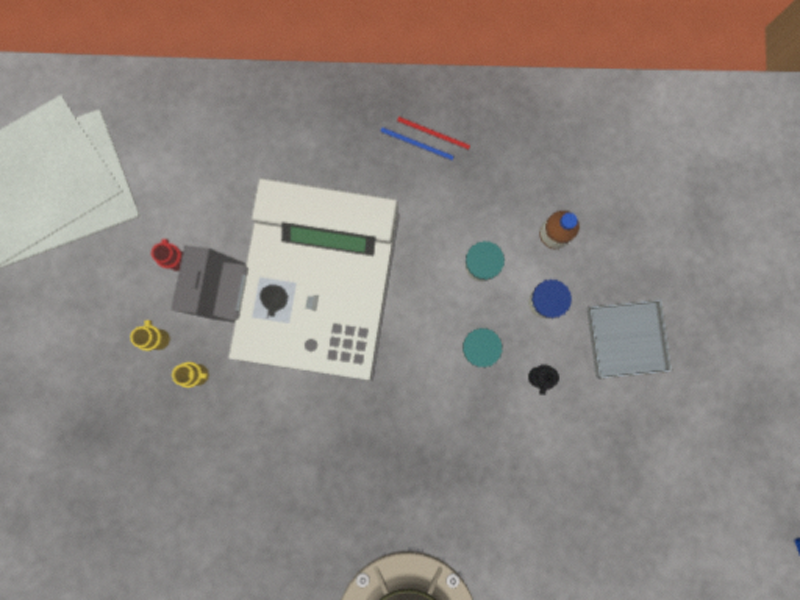

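The wide adapter is the black one in the chamber (top 273,298; scene 497,263). The narrow one is the only black one on the bench (top 543,378; scene 265,355). The red and yellow ones are decoys. The tray is at top (629,340). I'll confirm this in one enlarged crop.

```bash
cat > h.py <<'E'
import numpy as np,cv2,pickle
def ray(f,u,v):
    p=cv2.undistortPoints(np.array([[[u,v]]],float),f["K"],np.array(f["dist"]))[0,0]
    E=np.array(f["extrinsics"]);return E[:3,3],E[:3,:3]@np.array([p[0],-p[1],-1])
def onz(f,u,v,z):
    o,d=ray(f,u,v);return o+d*(z-o[2])/d[2]
def proj(f,P):
    E=np.array(f["extrinsics"]);c=(np.atleast_2d(P)-E[:3,3])@E[:3,:3];c=c*[1,-1,-1]
    return cv2.projectPoints(c,np.zeros(3),np.zeros(3),f["K"],np.array(f["dist"]))[0][:,0]
E
python3 - <<'E'
from h import *
d=pickle.load(open("f0.pkl","rb"))
# crops: (cam, u0,v0) size 100x75 -> 4x
C=[("top",140,155),("top",320,205),("scene",270,125),("scene",130,195)]
t=[cv2.resize(d[n]["image"][v:v+75,u:u+100],(400,300),interpolation=cv2.INTER_CUBIC) for n,u,v in C]
t=[cv2.convertScaleAbs(x,alpha=1.4,beta=15) for x in t]
cv2.imwrite("pics/crop0.png",np.vstack([np.hstack(t[:2]),np.hstack(t[2:])]))
f=d["top"];s=.64
for n,u,v,z in [("ph fr-left",230,359,100),("fr-right",371,380,100),("rear-left",260,180,126),("rear-right",396,201,126),("tray1",589,309,22),("tray2",659,302,22),("tray3",669,371,22),("tray4",599,378,22),("cupT",485,260,74),("cupN",483,348,74),("cupB",552,298,74),("bottle",570,221,105)]:
    print(n,np.round(onz(f,u*s,v*s,z),1))
E
```

```text
ph fr-left [428.3 287.8 100. ]
fr-right [398.4  65.2 100. ]
rear-left [711.9 247.5 126. ]
rear-right [682.4  30.6 126. ]
tray1 [ 525.4 -306.8   22. ]
tray2 [ 539.7 -429.    22. ]
tray3 [ 420.8 -442.2   22. ]
tray4 [ 406.9 -321.5   22. ]
cupT [ 599.  -118.9   74. ]
cupN [ 452.7 -115.7   74. ]
cupB [ 537.1 -230.1   74. ]
bottle [ 660.3 -253.5  105. ]
```

View pics/crop0.png

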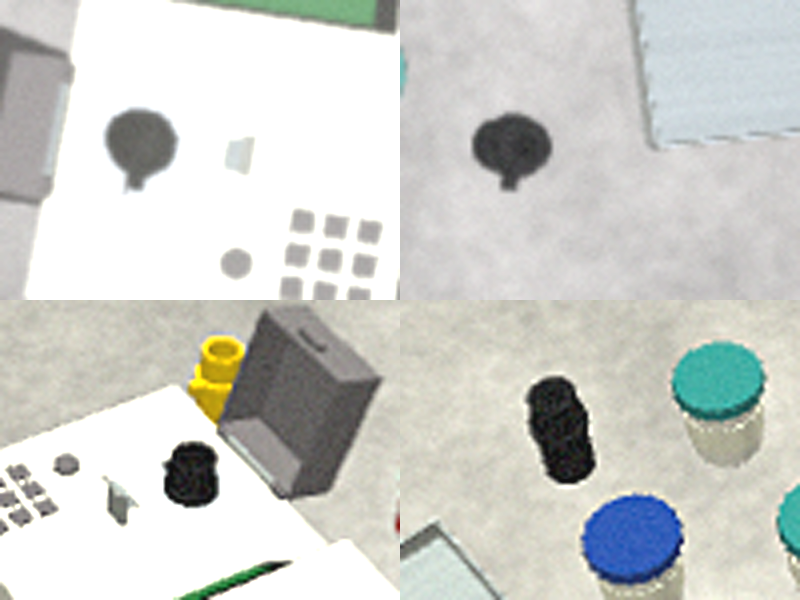

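The crop confirms it: both black adapters are as named, each with its lug toward the robot. The narrow one's flange is at top crop (512,145) and its lug tip at (509,190). Next I work out the poses.

Run:
```python
from h import *
from scipy.optimize import minimize
d=pickle.load(open("f0.pkl","rb"))
a=np.linspace(0,2*np.pi,40)
def adapter(x,y,yaw,foot,zmin=-9):
    L=[]
    for r0,z0,z1 in [(18,0,50),(21,50,56),(17,56,82)]:
        L.append([np.c_[x+r0*np.cos(a),y+r0*np.sin(a),0*a+foot+z] for z in (max(z0,zmin),z1)])
    c,s=np.cos(yaw),np.sin(yaw)
    lug=np.array([[px,py,pz] for px in(-29,-18) for py in(-4,4) for pz in(max(44,zmin),56)])
    lug=np.c_[x+c*lug[:,0]-s*lug[:,1],y+s*lug[:,0]+c*lug[:,1],foot+lug[:,2]]
    return [np.vstack(l) for l in L if True]+[lug]
def cost(p,foot,zmin,boxes):
    e=0
    for n,(u0,v0,w,h) in boxes.items():
        f=d[n];img=f["image"][v0:v0+h,u0:u0+w].max(2)
        img=cv2.GaussianBlur(cv2.resize(img,None,fx=4,fy=4,interpolation=cv2.INTER_LINEAR),(0,0),1.5)
        obs=np.clip((110-img.astype(float))/50,0,1)
        m=np.zeros(img.shape,np.uint8)
        for P in adapter(*p,foot,zmin):
            q=(proj(f,P)-[u0,v0]+.5)*4
            cv2.fillConvexPoly(m,np.round(cv2.convexHull(q.astype(np.float32))*16).astype(int),255,shift=4)
        m=cv2.GaussianBlur(m,(0,0),2)/255.
        e+=((m-obs)**2).sum()
    return e
f=d["top"]
print("narrow pt",onz(f,348,241.2,60),"wide pt",onz(f,175.2,190.5,112))
for nm,x0,foot,zmin,b in [("narrow",[*onz(f,348,241.2,60)[:2],-.05],0,0,{"top":(330,222,36,40),"scene":(155,205,30,42)}),
                  ("wide",[*onz(f,175.2,190.5,112)[:2],-.13],50,50,{"top":(160,175,30,32),"scene":(308,158,20,24)})]:
    for k in [b]+[{q:b[q]} for q in b]:
        r=minimize(cost,x0,args=(foot,zmin,k),method="Nelder-Mead",options=dict(initial_simplex=np.array([x0,np.add(x0,[6,0,0]),np.add(x0,[0,6,0]),np.add(x0,[0,0,.15])])))
        print(nm,list(k),r.x[:2].round(1),np.degrees(r.x[2]).round(1),r.fun)
w=manip=None
from station import manip
f=manip.grab_frame("wrist");s=manip.state();print(np.round(np.array(s["tcp_rot"]).T@(np.array(f["extrinsics"])[:3,3]-s["eef_pos"]),1),s["q"])
```

```text
narrow pt [ 407.33010736 -218.09161813   60.        ] wide pt [525.44791865 220.98890936 112.        ]
narrow ['top', 'scene'] [ 407.9 -220.5] -9.7 282.0627804690504
narrow ['top'] [ 408.1 -220. ] -7.5 113.45719292579777
narrow ['scene'] [ 407.2 -220.8] 6.1 143.7184856593618
wide ['top', 'scene'] [526.8 222. ] -11.3 785.5625936178393
wide ['top'] [527.4 223.2] -8.1 586.776494425221
wide ['scene'] [527.3 221.6] -8.1 162.95402537485583
[  82.4   -1.  -147.8] [72.02748335 22.00443808  0.93993618 78.54778224 -0.36053054 79.537312
 -2.6629304 ]
```

```bash
R='[0,0,0.4,0.5,0.5,0.05,-1]'; python3 -m creep '[[0,0,0.1,0.15,0.15,0.07,-1],[0,0,0.2,0.3,0.3,0.07,-1],[0,0,0.3,0.45,0.42,0.07,-1],[0,0,0.4,0.6,0.55,0.07,-1],[0,0,0.5,0.75,0.7,0.07,-1],[0,0,0.6,0.9,0.8,0.07,-1],[0,0,0.7,0.95,0.88,0.07,-1],[0,0,0.754,0.95,0.88,0.07,-1],[0,0,0.754,0.95,0.88,0.07,-1],[0,0,0.754,0.95,0.88,0.07,-1]]'
```

```text
t: 1.15
eef_pos: [440.7, -340.5, 246.2]
tcp_rot: [[0.133, 0.991, -0.001], [0.991, -0.133, 0.0], [0.0, -0.001, -1.0]]
wrist_force: [-1.0, -0.3, 0.1]
gripper_width: 1.004
grasp_force: 0.0
```

```bash
python3 -m creep '[[0,0,0,0.03,0.15,0,-1],[0,0,0,0.06,0.3,0,-1],[0,0,0,0.09,0.45,0,-1],[0,0,0,0.12,0.6,0,-1],[0,0,0,0.15,0.75,0,-1],[0,0,0,0.18,0.9,0,-1],[0,0,0,0.2,0.95,0,-1],[0,0,0,0.2,0.95,0,-1],[0,0,0,0.2,0.95,0,-1],[0,0,0,0.2,0.95,0,-1]]' && python3 -m creep '[[0,0,0,0.03,0.15,0,-1],[0,0,0,0.06,0.3,0,-1],[0,0,0,0.08,0.45,0,-1],[0,0,0,0.08,0.6,0,-1],[0,0,0,0.086,0.75,0,-1],[0,0,0,0.086,0.88,0,-1],[0,0,0,0.086,0.927,0,-1],[0,0,0,0.086,0.927,0,-1],[0,0,0,0.086,0.927,0,-1],[0,0,0,0.086,0.927,0,-1]]'
python3 - <<'E'
from h import *
from station import manip
d={n:manip.grab_frame(n) for n in("wrist","top")}
pickle.dump(d,open("f1.pkl","wb"))
f=d["wrist"];im=f["image"].copy()
for z,c in((132,(0,255,0)),(106,(0,0,255))):
    a=np.linspace(0,6.28,60);r=17 if z==132 else 21
    for u,v in proj(f,np.c_[526+r*np.cos(a),222+r*np.sin(a),0*a+z]): cv2.circle(im,(int(u),int(v)),0,c,-1)
cv2.imwrite("pics/w1.png",cv2.resize(im,(800,600),interpolation=cv2.INTER_CUBIC))
print(manip.state()["eef_pos"])
E
```

```text
t: 2.15
eef_pos: [499.7, -59.1, 246.2]
tcp_rot: [[0.14, 0.99, -0.001], [0.99, -0.14, -0.001], [-0.001, -0.001, -1.0]]
wrist_force: [-0.7, -1.1, -0.1]
gripper_width: 0.999
grasp_force: 0.0
t: 3.15
eef_pos: [526.9, 218.9, 246.3]
tcp_rot: [[0.139, 0.99, -0.0], [0.99, -0.139, -0.001], [-0.001, 0.0, -1.0]]
wrist_force: [-0.0, -1.2, 0.6]
gripper_width: 0.997
grasp_force: 0.0
[526.66665583 219.49786345 246.48803937]
```

View pics/w1.png

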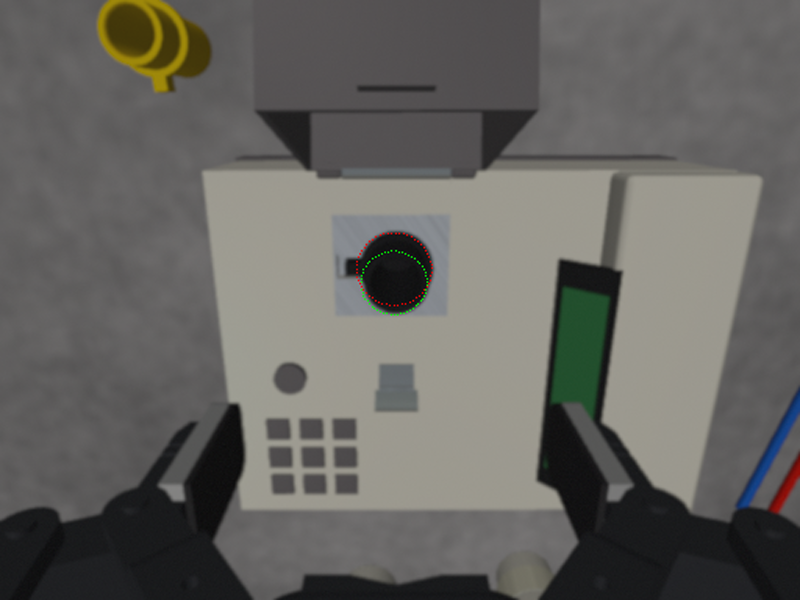

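The wrist view shows the projected circles lying on the adapter's neck and flange (395,275), with the lug to the left at (350,267). The estimate holds, so I descend and grip.

```bash
python3 -m creep '[[0,0,0,0,0,-0.08,-1],[0,0,0,0,0,-0.16,-1],[0,0,0,0,0,-0.24,-1],[0,0,0,0,0,-0.32,-1],[0,0,0,0,0,-0.36,-1],[0,0,0,0,0,-0.385,-1],[0,0,0,0,0,-0.385,-1],[0,0,0,0,0,-0.385,-0.3],[0,0,0,0,0,-0.385,0],[0,0,0,0,0,-0.385,0]]' 60 && python3 -m creep '[[0,0,0,0,0,0,0.2],[0,0,0,0,0,0,0.3],[0,0,0,0,0,0,0.4],[0,0,0,0,0,0,1],[0,0,0,0,0,0,1],[0,0,0,0,0,0,1],[0,0,0,0,0,0,1],[0,0,0,0,0,0,1],[0,0,0,0,0,0,1],[0,0,0,0,0,0,1]]' 60
```

```text
t: 4.25
eef_pos: [526.4, 222.0, 131.9]
tcp_rot: [[0.135, 0.991, 0.001], [0.991, -0.135, 0.001], [0.001, 0.001, -1.0]]
wrist_force: [-0.2, -0.3, 0.7]
gripper_width: 0.515
grasp_force: 0.0
t: 5.25
eef_pos: [525.9, 221.7, 131.0]
tcp_rot: [[0.135, 0.991, -0.0], [0.991, -0.135, 0.0], [0.0, -0.0, -1.0]]
wrist_force: [0.4, -0.0, 0.4]
gripper_width: 0.001
grasp_force: 0.0
```

Run:
```python
from h import *
from station import manip
d={n:manip.grab_frame(n) for n in("wrist","scene")}
a=cv2.resize(d["wrist"]["image"],(400,300),interpolation=cv2.INTER_AREA)
s=d["scene"]["image"][110:210,250:384]
b=cv2.resize(s,(400,300),interpolation=cv2.INTER_CUBIC)
b=cv2.convertScaleAbs(b,alpha=1.4,beta=15)
cv2.imwrite("pics/w2.png",np.hstack([a,b]))
```

```text
(no output)
```

View pics/w2.png

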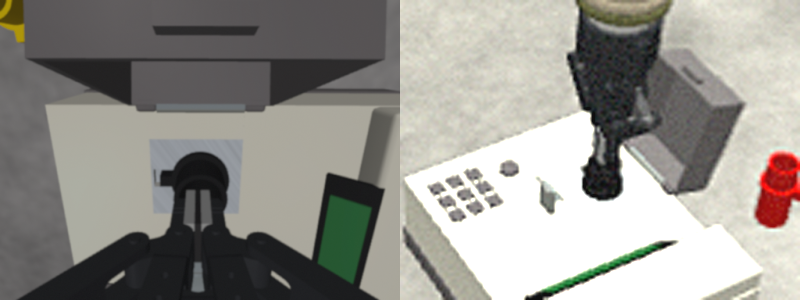

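Run:
```python
from h import *
from station import manip
f=manip.grab_frame("wrist");s=manip.state();im=f["image"]
u0,v0,w,h=90,160,180,135;k=4.4
c=cv2.resize(im[v0:v0+h,u0:u0+w],None,fx=k,fy=k,interpolation=cv2.INTER_CUBIC);c=cv2.convertScaleAbs(c,alpha=1.6,beta=25)
def dot(P,col):
    for u,v in proj(f,P): cv2.circle(c,(int((u-u0+.5)*k),int((v-v0+.5)*k)),1,col,-1)
a=np.linspace(0,6.28,90)
for z,r,col in((132,17,(0,255,0)),(106,21,(0,0,255))): dot(np.c_[526+r*np.cos(a),222+r*np.sin(a),0*a+z],col)
R=np.array(s["tcp_rot"]);p=np.array(s["eef_pos"])
dot(np.array([p+R@[0,0,t] for t in np.linspace(0,22,23)]),(255,255,0))
dot(np.array([p+R@[t,0,22] for t in np.linspace(-11,11,23)]),(255,0,255))
cv2.imwrite("pics/w3.png",c);print(c.shape,s["wrist_force"],p)
```

```text
(594, 792, 3) [0.45220388 0.96447298 0.6142319 ] [525.93930004 221.66856051 130.96414292]
```

View pics/w3.png

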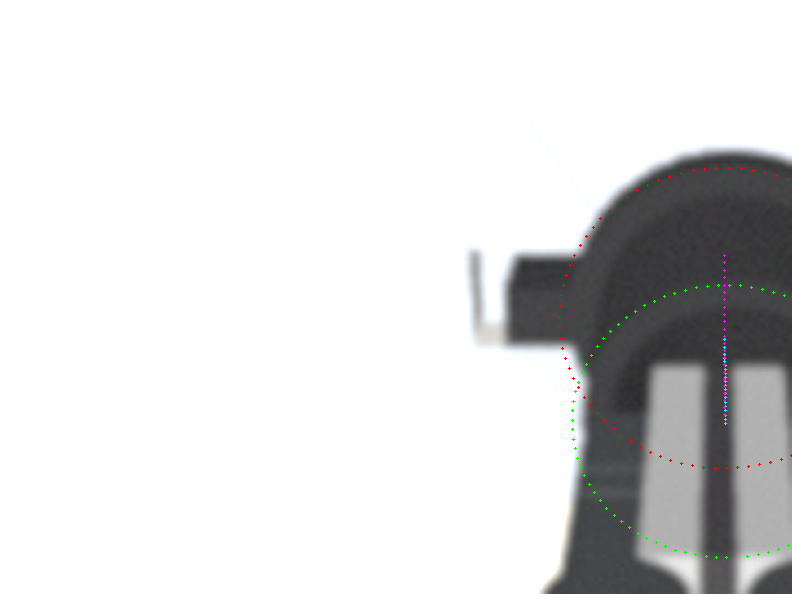

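Run:
```python
from h import *
from station import manip
f=manip.grab_frame("wrist");s=manip.state()
R=np.array(s["tcp_rot"]);p=np.array(s["eef_pos"]);k=4.4
for xx in(11,0,-11):
  for t in(-20,-10,0,10,22):
    u,v=proj(f,p+R@[xx,0,t])[0];print(xx,t,round((u-90+.5)*k),round((v-160+.5)*k))
print(proj(f,np.array([[526,222+13,132],[526,222-13,132],[526,222+17,132.]]))*k-[90*k,160*k])
print(np.round(R.T@np.array(f["extrinsics"])[:3,:3],2), R.T@(np.array(f["extrinsics"])[:3,3]-p))
```

```text
11 -20 727 427
11 -10 726 378
11 0 726 335
11 10 725 296
11 22 725 255
0 -20 726 525
0 -10 726 472
0 0 726 424
0 10 725 382
0 22 725 336
-11 -20 726 619
-11 -10 726 561
-11 0 726 510
-11 10 725 464
-11 22 725 414
[[707.27006826 318.06801054]
 [738.84068635 524.26443476]
 [702.12246931 284.43924538]]
[[-0.    0.95  0.32]
 [ 1.    0.    0.  ]
 [ 0.    0.32 -0.95]] [  83.4756027    -0.66535187 -147.97068967]
```

The pads shut with no contact, and in the picture their tips seem to sit above or inside the mouth. I'll lift, open, come down 7 mm lower and close again; the width will show whether they meet the neck or the flange.

```bash
python3 -m creep '[[0,0,0,0,0,0.06,1],[0,0,0,0,0,0.12,1],[0,0,0,0,0,0.13,-1],[0,0,0,0,0,0.13,-1],[0,0,0,0,0,0.13,-1],[0,0,0,0,0,0.13,-1],[0,0,0,0,0,0.13,-1],[0,0,0,0,0,0.06,-1],[0,0,0,0,0,0,-1],[0,0,0,0,0,-0.024,-1]]' 30 && python3 -m creep '[[0,0,0,0,0,0,-1],[0,0,0,0,0,0,0],[0,0,0,0,0,0,1],[0,0,0,0,0,0,1],[0,0,0,0,0,0,1],[0,0,0,0,0,0,1],[0,0,0,0,0,0,1],[0,0,0,0,0,0,1],[0,0,0,0,0,0,1],[0,0,0,0,0,0,1]]' 30
```

```text
t: 6.45
eef_pos: [524.9, 221.0, 121.7]
tcp_rot: [[0.135, 0.991, -0.003], [0.991, -0.135, -0.001], [-0.001, -0.003, -1.0]]
wrist_force: [-1.0, -0.1, 0.4]
gripper_width: 1.006
grasp_force: 0.0
t: 7.45
eef_pos: [526.9, 222.8, 126.3]
tcp_rot: [[0.135, 0.991, 0.003], [0.991, -0.135, 0.001], [0.002, 0.003, -1.0]]
wrist_force: [-3.8, -1.5, 13.8]
gripper_width: 0.002
grasp_force: 6.9
```

```bash
python3 -m creep '[[0,0,0,0,0,0.06,1],[0,0,0,0,0,0.12,1],[0,0,0,0,0,0.13,-1],[0,0,0,0,0,0.13,-1],[0,0,0,0,0,0.13,-1],[0,0,0,0,0,0.13,-1],[0,0,0,0,0,0.13,-1],[0,0,0,0,0,0.06,-1],[0,0,0,0,0,0,-1],[0,0,0,0,0,-0.04,-1]]' 30 && python3 -c "
from station import manip
import cv2
cv2.imwrite('pics/s4.png',cv2.resize(manip.grab_frame('scene')['image'][110:210,250:384],(670,500),interpolation=cv2.INTER_CUBIC))"  && python3 -m creep '[[0,0,0,0,0,0,-1],[0,0,0,0,0,0,0],[0,0,0,0,0,0,1],[0,0,0,0,0,0,1],[0,0,0,0,0,0,1],[0,0,0,0,0,0,1],[0,0,0,0,0,0,1],[0,0,0,0,0,0,1],[0,0,0,0,0,0,1],[0,0,0,0,0,0,1]]' 30
```

```text
t: 8.45
eef_pos: [525.3, 221.3, 110.1]
tcp_rot: [[0.135, 0.991, -0.002], [0.991, -0.135, -0.001], [-0.001, -0.002, -1.0]]
wrist_force: [-0.6, 0.4, -0.5]
gripper_width: 1.002
grasp_force: 0.0
t: 9.5
eef_pos: [526.7, 221.8, 112.6]
tcp_rot: [[0.135, 0.991, 0.002], [0.991, -0.135, 0.0], [0.001, 0.001, -1.0]]
wrist_force: [0.6, -1.6, 6.1]
gripper_width: 0.384
grasp_force: 30.0
```

It now grips the neck (width 0.384 × 85 = 33 mm), so the tips are about 8 mm behind the reported TCP rather than 22 mm ahead. I'll go 8 mm deeper for a firmer hold.

```bash
python3 -m creep '[[0,0,0,0,0,0,-0.5],[0,0,0,0,0,0,-0.5],[0,0,0,0,0,0,-0.5],[0,0,0,0,0,-0.015,-0.5],[0,0,0,0,0,-0.027,-0.5],[0,0,0,0,0,-0.027,-0.5],[0,0,0,0,0,-0.027,1],[0,0,0,0,0,-0.027,1],[0,0,0,0,0,-0.027,1],[0,0,0,0,0,-0.027,1]]' 70
```

```text
t: 10.5
eef_pos: [526.9, 221.7, 104.3]
tcp_rot: [[0.136, 0.991, 0.002], [0.991, -0.136, 0.001], [0.001, 0.002, -1.0]]
wrist_force: [2.8, -0.1, 2.6]
gripper_width: 0.372
grasp_force: 69.4
```

View pics/s4.png

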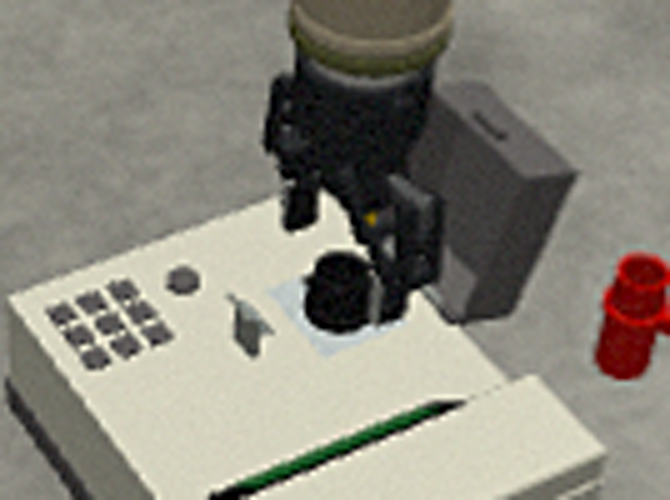

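```bash
python3 -m creep '[[0,0,0,0.003,0,0.02,1],[0,0,0,0.003,0,0.06,1],[0,0,0,0.003,0,0.1,1],[0,0,0,0.003,0,0.15,1],[0,0,0,0.003,0,0.21,1],[0,0,0,0.003,0,0.28,1],[0,0,0,0.003,0,0.35,1],[0,0,0,0.003,0,0.4,1],[0,0,0,0.003,0,0.42,1],[0,0,0,0.003,0,0.42,1]]' 70
```

```text
t: 11.5
eef_pos: [526.9, 222.0, 230.5]
tcp_rot: [[0.135, 0.991, 0.001], [0.991, -0.135, 0.0], [0.0, 0.001, -1.0]]
wrist_force: [-0.4, -0.3, -2.5]
gripper_width: 0.373
grasp_force: 70.8
```

```bash
python3 -m creep '[[0,0,0,-0.01,-0.07,0,1],[0,0,0,-0.02,-0.18,0,1],[0,0,0,-0.03,-0.3,0,1],[0,0,0,-0.04,-0.43,0,1],[0,0,0,-0.05,-0.56,0,1],[0,0,0,-0.06,-0.69,0,1],[0,0,0,-0.07,-0.82,0,1],[0,0,0,-0.08,-0.92,0,1],[0,0,0,-0.09,-0.98,0,1],[0,0,0,-0.09,-1,0,1]]' && python3 -m creep '[[0,0,0,-0.01,-0.07,0,1],[0,0,0,-0.02,-0.18,0,1],[0,0,0,-0.03,-0.3,0,1],[0,0,0,-0.04,-0.43,0,1],[0,0,0,-0.05,-0.56,0,1],[0,0,0,-0.06,-0.69,0,1],[0,0,0,-0.07,-0.82,0,1],[0,0,0,-0.08,-0.92,0,1],[0,0,0,-0.09,-0.97,0,1],[0,0,0,-0.09,-0.99,0,1]]' && python3 -m creep '[[0,0,0,0,0,-0.06,1],[0,0,0,0,0,-0.14,1],[0,0,0,0,0,-0.22,1],[0,0,0,0,0,-0.3,1],[0,0,0,0,0,-0.38,1],[0,0,0,0,0,-0.45,1],[0,0,0,0,0,-0.5,1],[0,0,0,0,0,-0.54,1],[0,0,0,0,0,-0.56,1],[0,0,0,0,0,-0.57,1]]'
```

```text
t: 12.5
eef_pos: [498.6, -81.1, 228.4]
tcp_rot: [[0.139, 0.99, -0.003], [0.99, -0.139, -0.0], [-0.001, -0.003, -1.0]]
wrist_force: [-0.2, 0.1, -1.3]
gripper_width: 0.374
grasp_force: 70.7
t: 13.5
eef_pos: [472.5, -375.7, 228.7]
tcp_rot: [[0.136, 0.991, -0.001], [0.991, -0.136, 0.001], [0.001, -0.001, -1.0]]
wrist_force: [-0.8, 0.5, -2.3]
gripper_width: 0.373
grasp_force: 70.7
t: 14.5
eef_pos: [473.2, -375.0, 58.6]
tcp_rot: [[0.135, 0.991, 0.0], [0.991, -0.135, 0.0], [0.0, 0.0, -1.0]]
wrist_force: [-0.2, 0.4, -1.3]
gripper_width: 0.376
grasp_force: 70.8
```

```bash
python3 -m creep '[[0,0,0,0,0,-0.003,1],[0,0,0,0,0,-0.006,1],[0,0,0,0,0,-0.006,1],[0,0,0,0,0,-0.006,0.2],[0,0,0,0,0,-0.006,0],[0,0,0,0,0,-0.006,-0.4],[0,0,0,0,0,-0.006,-1],[0,0,0,0,0,-0.006,-1],[0,0,0,0,0,-0.006,-1],[0,0,0,0,0,-0.006,-1]]' && python3 -m creep '[[0,0,0,0,0,0.05,-1],[0,0,0,0,0,0.12,-1],[0,0,0,0,0,0.22,-1],[0,0,0,0,0,0.34,-1],[0,0,0,0,0,0.46,-1],[0,0,0,0,0,0.5,-1],[0,0,0,-0.05,0.1,0.5,-1],[0,0,0,-0.12,0.25,0.5,-1],[0,0,0,-0.18,0.4,0.5,-1],[0,0,0,-0.217,0.517,0.5,-1]]' && python3 -m creep '[[0,0,0,0,0,0,-1],[0,0,0,0,0,0,-1],[0,0,0,0,0,0,-1],[0,0,0,0,0,0,-1],[0,0,0,0,0,0,-1],[0,0,0,0,0,0,-1],[0,0,0,0,0,0,-1],[0,0,0,0,0,0,-1],[0,0,0,0,0,0,-1],[0,0,0,0,0,0,-1]]'
python3 - <<'E'
from h import *
from station import manip
d={n:manip.grab_frame(n) for n in("wrist","scene")}
pickle.dump(d,open("f2.pkl","wb"))
f=d["wrist"];im=cv2.convertScaleAbs(f["image"],alpha=1.5,beta=15);a=np.linspace(0,6.28,60)
c=cv2.resize(im,None,fx=1.5,fy=1.5,interpolation=cv2.INTER_CUBIC)[:500]
def dot(P,col):
    for u,v in proj(f,P):
        cv2.circle(c,(int(u*1.5+.5),int(v*1.5+.5)),0,col,-1)
dot(np.c_[408+17*np.cos(a),-220+17*np.sin(a),0*a+82],(0,255,0));dot(np.c_[408+21*np.cos(a),-220+21*np.sin(a),0*a+56],(0,0,255))
for yaw in(-7.8,): dot(np.array([[408-r*np.cos(np.radians(yaw)),-220-r*np.sin(np.radians(yaw)),56] for r in np.linspace(17,29,8)]),(255,255,0))
s=cv2.resize(d["scene"]["image"][195:315,95:225],(260,240))
o=np.zeros((500,770+30,3),np.uint8);o[:, :768]=c;o[:240,540:800]=s
cv2.imwrite("pics/n1.png",o);print(manip.state()["eef_pos"])
E
```

```text
t: 15.5
eef_pos: [472.9, -375.3, 56.9]
tcp_rot: [[0.135, 0.991, -0.0], [0.991, -0.135, 0.0], [0.0, -0.0, -1.0]]
wrist_force: [-0.2, -0.0, -0.1]
gripper_width: 1.0
grasp_force: 0.0
t: 16.5
eef_pos: [406.5, -217.7, 207.2]
tcp_rot: [[0.134, 0.991, -0.0], [0.991, -0.134, -0.0], [-0.0, -0.0, -1.0]]
wrist_force: [0.7, 0.2, 0.9]
gripper_width: 1.002
grasp_force: 0.0
t: 17.5
eef_pos: [407.8, -220.2, 206.9]
tcp_rot: [[0.135, 0.991, -0.0], [0.991, -0.135, 0.0], [0.0, -0.0, -1.0]]
wrist_force: [-0.7, 0.0, -0.6]
gripper_width: 0.996
grasp_force: 0.0
[ 407.76226589 -220.18593707  206.89875397]
```

View pics/n1.png

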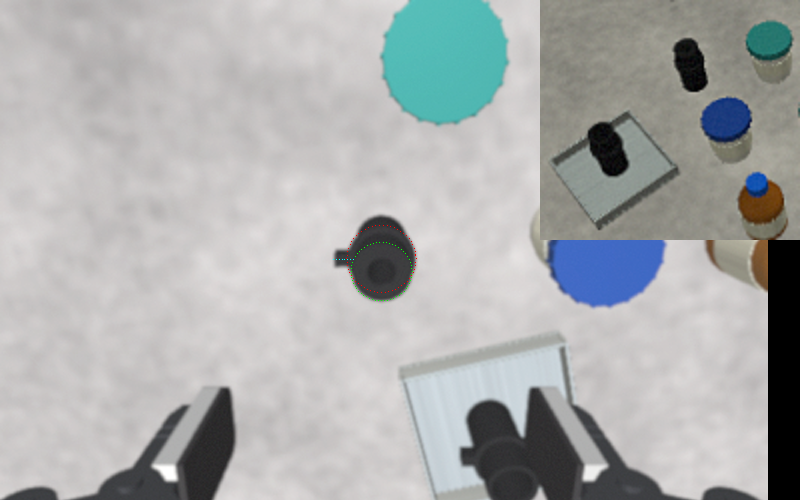

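The narrow adapter (381,262), lug at (340,258), lies under the projected circles, and the wide one stands upright in the tray (inset 608,150). Next is a quick yaw fit from the wrist frame.

Run:
```python
from h import *
from scipy.optimize import minimize
f=pickle.load(open("f2.pkl","rb"))["wrist"]
a=np.linspace(0,2*np.pi,40);u0,v0,w,h=212,132,76,76
img=f["image"][v0:v0+h,u0:u0+w].max(2);img=cv2.GaussianBlur(cv2.resize(img,None,fx=4,fy=4),(0,0),1.5)
obs=np.clip((90-img.astype(float))/40,0,1)
def cost(p):
    x,y,yaw=p;yaw=np.radians(yaw);m=np.zeros(img.shape,np.uint8);Ls=[]
    for r,z0,z1 in[(18,0,50),(21,50,56),(17,56,82)]: Ls.append(np.vstack([np.c_[x+r*np.cos(a),y+r*np.sin(a),0*a+z] for z in(z0,z1)]))
    g=np.array([[i,j,k] for i in(-29,-15) for j in(-4,4) for k in(44,56)]);c,s=np.cos(yaw),np.sin(yaw)
    Ls.append(np.c_[x+c*g[:,0]-s*g[:,1],y+s*g[:,0]+c*g[:,1],g[:,2]])
    for P in Ls:
        q=(proj(f,P)-[u0,v0]+.5)*4
        cv2.fillConvexPoly(m,np.round(cv2.convexHull(q.astype(np.float32))*16).astype(int),255,shift=4)
    return ((cv2.GaussianBlur(m,(0,0),2)/255.-obs)**2).sum()
r=minimize(cost,[408,-220,-8],method="Nelder-Mead",options=dict(initial_simplex=[[408,-220,-8],[412,-220,-8],[408,-216,-8],[408,-220,-1]]))
print(r.x,r.fun,[round(cost([*r.x[:2],t])) for t in range(-20,8,4)])
```

```text
[ 407.87594224 -220.34678669   -7.23861413] 1459.9796328335256 [2681, 2211, 1746, 1465, 1651, 2107, 2577]
```

```bash
python3 -m creep '[[0,0,0,0,0,-0.06,-1],[0,0,0,0,0,-0.16,-1],[0,0,0,0,0,-0.26,-1],[0,0,0,0,0,-0.36,-1],[0,0,0,0,0,-0.44,-1],[0,0,0,0,0,-0.49,-1],[0,0,0,0,0,-0.509,-1],[0,0,0,0,0,-0.509,-1],[0,0,0,0,0,-0.509,-0.3],[0,0,0,0,0,-0.509,0]]' 70 && python3 -m creep '[[0,0,0,0,0,0,0.1],[0,0,0,0,0,0,0.2],[0,0,0,0,0,0,1],[0,0,0,0,0,0,1],[0,0,0,0,0,0,1],[0,0,0,0,0,0,1],[0,0,0,0,0,0,1],[0,0,0,0,0,0,1],[0,0,0,0,0,0,1],[0,0,0,0,0,0,1]]' 70
```

```text
t: 18.6
eef_pos: [408.5, -220.6, 55.2]
tcp_rot: [[0.135, 0.991, 0.001], [0.991, -0.135, -0.001], [-0.001, 0.002, -1.0]]
wrist_force: [-0.2, -0.8, 0.3]
gripper_width: 0.689
grasp_force: 0.0
t: 19.6
eef_pos: [408.4, -220.6, 55.0]
tcp_rot: [[0.135, 0.991, 0.001], [0.991, -0.135, -0.001], [-0.001, 0.001, -1.0]]
wrist_force: [0.1, 0.0, 4.8]
gripper_width: 0.375
grasp_force: 68.9
```

```bash
python3 -m creep '[[0,0,0,0,0,0.03,1],[0,0,0,0,0,0.09,1],[0,0,0,0,0,0.17,1],[0,0,0,0,0,0.26,1],[0,0,0,0,0,0.35,1],[0,0,0,0,0,0.44,1],[0,0,0,0,0,0.52,1],[0,0,0,0,0,0.57,1],[0,0,0,0,0,0.587,1],[0,0,0,0,0,0.587,1]]' && python3 -m creep '[[0,0,0,0.02,0.05,0,1],[0,0,0,0.05,0.13,0,1],[0,0,0,0.08,0.22,0,1],[0,0,0,0.1,0.31,0,1],[0,0,0,0.12,0.4,0,1],[0,0,0,0.14,0.49,0,1],[0,0,0,0.16,0.58,0,1],[0,0,0,0.18,0.66,0,1],[0,0,0,0.2,0.72,0,1],[0,0,0,0.2,0.74,0,1]]' && python3 -m creep '[[0,0,0,0.02,0.05,0,1],[0,0,0,0.05,0.13,0,1],[0,0,0,0.08,0.22,0,1],[0,0,0,0.1,0.31,0,1],[0,0,0,0.12,0.4,0,1],[0,0,0,0.14,0.49,0,1],[0,0,0,0.16,0.58,0,1],[0,0,0,0.18,0.66,0,1],[0,0,0,0.193,0.72,0,1],[0,0,0,0.193,0.735,0,1]]'
```

```text
t: 20.6
eef_pos: [407.9, -220.2, 230.9]
tcp_rot: [[0.135, 0.991, 0.001], [0.991, -0.135, -0.001], [-0.0, 0.001, -1.0]]
wrist_force: [0.4, 0.2, -1.0]
gripper_width: 0.373
grasp_force: 69.5
t: 21.6
eef_pos: [467.4, 4.0, 229.2]
tcp_rot: [[0.132, 0.991, -0.002], [0.991, -0.132, 0.001], [0.001, -0.002, -1.0]]
wrist_force: [-0.2, -0.6, -1.4]
gripper_width: 0.373
grasp_force: 69.5
t: 22.6
eef_pos: [525.1, 223.5, 229.1]
tcp_rot: [[0.133, 0.991, -0.002], [0.991, -0.133, 0.0], [0.0, -0.002, -1.0]]
wrist_force: [-0.2, 0.2, -1.6]
gripper_width: 0.375
grasp_force: 69.5
```

```bash
python3 -m creep '[[0,0,0,0.004,-0.002,-0.02,1],[0,0,0,0.004,-0.002,-0.07,1],[0,0,0,0.004,-0.002,-0.13,1],[0,0,0,0.004,-0.002,-0.18,1],[0,0,0,0.004,-0.002,-0.22,1],[0,0,0,0.004,-0.002,-0.233,1],[0,0,0,0.004,-0.002,-0.24,1],[0,0,0,0.004,-0.002,-0.25,1],[0,0,0,0.004,-0.002,-0.26,1],[0,0,0,0.004,-0.002,-0.27,1]]'
```

```text
t: 23.6
eef_pos: [527.1, 221.9, 149.5]
tcp_rot: [[0.135, 0.991, 0.001], [0.991, -0.135, 0.0], [0.0, 0.001, -1.0]]
wrist_force: [0.3, -0.1, 0.0]
gripper_width: 0.371
grasp_force: 69.5
```

```bash
python3 -m creep '[[0,0,0,0,0,-0.015,1],[0,0,0,0,0,-0.03,1],[0,0,0,0,0,-0.045,1],[0,0,0,0,0,-0.06,1],[0,0,0,0,0,-0.075,1],[0,0,0,0,0,-0.09,1],[0,0,0,0,0,-0.1,1],[0,0,0,0,0,-0.11,1],[0,0,0,0,0,-0.12,1],[0,0,0,0,0,-0.13,1]]'
```

```text
t: 24.6
eef_pos: [527.0, 221.9, 110.3]
tcp_rot: [[0.135, 0.991, 0.0], [0.991, -0.135, 0.0], [0.0, 0.0, -1.0]]
wrist_force: [1.6, 0.8, 0.4]
gripper_width: 0.373
grasp_force: 69.7
```

```bash
python3 -m creep '[[0,0,0,0,0,-0.004,1],[0,0,0,0,0,-0.008,1],[0,0,0,0,0,-0.012,1],[0,0,0,0,0,-0.016,1],[0,0,0,0,0,-0.02,1],[0,0,0,0,0,-0.022,1],[0,0,0,0,0,-0.024,1],[0,0,0,0,0,-0.026,1],[0,0,0,0,0,-0.026,1],[0,0,0,0,0,-0.026,1]]'
```

```text
t: 25.6
eef_pos: [527.2, 222.0, 104.9]
tcp_rot: [[0.135, 0.991, 0.002], [0.991, -0.135, -0.0], [-0.0, 0.002, -1.0]]
wrist_force: [-5.3, -2.1, 21.5]
gripper_width: 0.372
grasp_force: 72.0
```

It is seated: motion stopped at the home height with 21 N. I release, rise and check.

```bash
python3 -m creep '[[0,0,0,0,0,0.006,0.3],[0,0,0,0,0,0.006,0],[0,0,0,0,0,0.006,-0.5],[0,0,0,0,0,0.006,-1],[0,0,0,0,0,0.006,-1],[0,0,0,0,0,0.006,-1],[0,0,0,0,0,0.1,-1],[0,0,0,0,0,0.22,-1],[0,0,0,0,0,0.34,-1],[0,0,0,0,0,0.4,-1]]'
python3 - <<'E'
from h import *
from station import manip
d={n:manip.grab_frame(n) for n in("wrist","scene","top")}
pickle.dump(d,open("f3.pkl","wb"))
f=d["wrist"];print(manip.state()["eef_pos"])
u,v=proj(f,np.array([[527,222,112.]]))[0].astype(int);u0=max(u-50,0);v0=max(v-50,0);print(u,v)
c=cv2.resize(f["image"][v0:v0+100,u0:u0+100],(500,500),interpolation=cv2.INTER_CUBIC);k=5
for z,r,col in((132,17,(0,255,0)),(106,21,(0,0,255))):
    a=np.linspace(0,6.28,60)
    for x,y in proj(f,np.c_[527+r*np.cos(a),222+r*np.sin(a),0*a+z]): cv2.circle(c,(int((x-u0+.5)*k),int((y-v0+.5)*k)),1,col,-1)
s=d["scene"]["image"];s1=cv2.resize(s[140:200,285:345],(290,290),interpolation=cv2.INTER_CUBIC);s2=cv2.resize(s[195:315,95:225],(290,210))
o=cv2.convertScaleAbs(np.hstack([c,np.vstack([s1,s2])]),alpha=1.4,beta=15)
cv2.imwrite("pics/c3.png",o)
E
```

```text
t: 26.6
eef_pos: [527.6, 222.5, 225.8]
tcp_rot: [[0.135, 0.991, 0.003], [0.991, -0.135, 0.002], [0.002, 0.003, -1.0]]
wrist_force: [0.9, 0.9, 0.4]
gripper_width: 1.001
grasp_force: 0.0
[527.38114445 222.08301747 223.61466803]
252 186
```

View pics/c3.png

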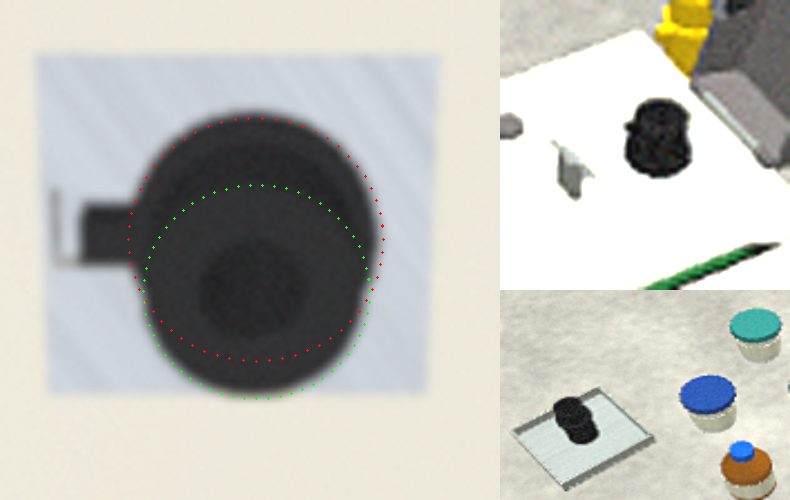

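The narrow adapter sits in the bore with its flange down on the deck and its lug in the notch (110,233); the wide one stands in the tray (575,420). Now I take closed fingers round to the outside of the lid.

```bash
python3 -m creep '[[0,0,0,0.01,0.06,0.03,1],[0,0,0,0.02,0.15,0.04,1],[0,0,0,0.04,0.28,0.04,1],[0,0,0,0.06,0.4,0.04,1],[0,0,0,0.068,0.48,0.04,1],[0,0,0,0.068,0.5,0.04,1],[0,0,0,0.068,0.5,0.02,1],[0,0,0,0.068,0.5,-0.06,1],[0,0,0,0.068,0.5,-0.13,1],[0,0,0,0.068,0.5,-0.167,1]]' 40
```

```text
t: 27.75
eef_pos: [547.2, 368.8, 169.4]
tcp_rot: [[0.137, 0.991, -0.002], [0.991, -0.137, -0.003], [-0.004, -0.002, -1.0]]
wrist_force: [-0.6, 0.4, -0.9]
gripper_width: 0.002
grasp_force: 0.0
```

```bash
python3 -m creep '[[0,0,0,-0.005,-0.03,0.01,1],[0,0,0,-0.009,-0.064,0.014,1],[0,0,0,-0.014,-0.105,0.04,1],[0,0,0,-0.02,-0.145,0.065,1],[0,0,0,-0.026,-0.19,0.08,1],[0,0,0,-0.031,-0.231,0.09,1],[0,0,0,-0.038,-0.275,0.093,1],[0,0,0,-0.044,-0.32,0.093,1],[0,0,0,-0.044,-0.32,0.093,1],[0,0,0,-0.044,-0.32,0.093,1]]' 40
```

```text
t: 28.75
eef_pos: [534.9, 275.0, 201.1]
tcp_rot: [[0.137, 0.991, 0.002], [0.991, -0.137, 0.0], [0.0, 0.002, -1.0]]
wrist_force: [1.1, 2.5, 5.5]
gripper_width: -0.001
grasp_force: 2.4
```

```bash
python3 -m creep '[[0,0,0,-0.006,-0.044,-0.008,1],[0,0,0,-0.012,-0.088,-0.021,1],[0,0,0,-0.017,-0.13,-0.04,1],[0,0,0,-0.022,-0.167,-0.065,1],[0,0,0,-0.027,-0.2,-0.095,1],[0,0,0,-0.031,-0.231,-0.127,1],[0,0,0,-0.034,-0.25,-0.155,1],[0,0,0,-0.036,-0.265,-0.177,1],[0,0,0,-0.036,-0.265,-0.177,1],[0,0,0,-0.036,-0.265,-0.177,1]]' 40
```

```text
t: 29.75
eef_pos: [523.7, 194.5, 147.2]
tcp_rot: [[0.137, 0.991, 0.0], [0.991, -0.137, -0.002], [-0.002, 0.0, -1.0]]
wrist_force: [-1.1, -1.1, 6.2]
gripper_width: 0.001
grasp_force: 3.0
```

```bash
python3 -m creep '[[0,0,0,0,-0.004,-0.006,1],[0,0,0,-0.001,-0.008,-0.012,1],[0,0,0,-0.001,-0.01,-0.018,1],[0,0,0,-0.001,-0.013,-0.023,1],[0,0,0,-0.001,-0.013,-0.027,1],[0,0,0,-0.001,-0.013,-0.031,1],[0,0,0,-0.001,-0.013,-0.034,1],[0,0,0,-0.001,-0.013,-0.037,1],[0,0,0,-0.001,-0.013,-0.037,1],[0,0,0,-0.001,-0.013,-0.037,1]]' 40
```

```text
t: 30.75
eef_pos: [523.3, 189.5, 136.7]
tcp_rot: [[0.138, 0.99, -0.0], [0.99, -0.138, -0.004], [-0.004, 0.0, -1.0]]
wrist_force: [-4.4, -8.5, 12.7]
gripper_width: -0.006
grasp_force: 6.8
```

```bash
python3 -m creep '[[0,0,0,0,0,-0.002,1],[0,0,0,0,0,-0.004,1],[0,0,0,0,0,-0.006,1],[0,0,0,0,0,-0.008,1],[0,0,0,0,0,-0.01,1],[0,0,0,0,0,-0.012,1],[0,0,0,0,0,-0.013,1],[0,0,0,0,0,-0.013,1],[0,0,0,0,0,-0.013,1],[0,0,0,0,0,-0.013,1]]' 40
```

```text
t: 31.75
eef_pos: [523.5, 189.2, 135.7]
tcp_rot: [[0.138, 0.99, 0.002], [0.99, -0.138, -0.006], [-0.006, 0.002, -1.0]]
wrist_force: [-14.6, -13.9, 39.0]
gripper_width: 0.001
grasp_force: 19.7
```

Force jumped to 39 N with almost no travel: the lid is at its stop. I back off.

```bash
python3 -m creep '[[0,0,0,0,0,0.006,1],[0,0,0,0,0,0.012,1],[0,0,0,0,0,0.018,1],[0,0,0,0,0,0.024,1],[0,0,0,0,0,0.03,1],[0,0,0,0,0,0.035,1],[0,0,0,0,0,0.04,1],[0,0,0,0,0,0.04,1],[0,0,0,0,0,0.04,1],[0,0,0,0,0,0.04,1]]' 40
```

```text
t: 32.75
eef_pos: [522.8, 192.3, 144.0]
tcp_rot: [[0.135, 0.991, -0.0], [0.991, -0.135, -0.0], [-0.0, -0.0, -1.0]]
wrist_force: [-0.8, -0.8, -0.3]
gripper_width: 0.0
grasp_force: 0.0
```

Contact force is zero after backing off 8 mm, so the catch is holding. I'll retreat high and take the last look.

```bash
python3 -m creep '[[0,0,0,0,0,0.06,1],[0,0,0,0,0,0.16,1],[0,0,0,0,0,0.26,1],[0,0,0,0,0,0.36,1],[0,0,0,0,-0.1,0.4,1],[0,0,0,0,-0.22,0.4,1],[0,0,0,0,-0.35,0.4,1],[0,0,0,0,-0.47,0.4,1],[0,0,0,0,-0.5,0.4,1],[0,0,0,0,-0.5,0.4,1]]'
python3 - <<'E'
from h import *
from station import manip
s=manip.grab_frame("scene")["image"];t=manip.grab_frame("top")["image"]
o=np.hstack([cv2.resize(s[100:340,70:390],(400,300)),cv2.resize(t[90:276,130:440],(400,300))])
b=cv2.resize(s[110:200,250:370],(400,300),interpolation=cv2.INTER_CUBIC);c=cv2.resize(s[195:315,95:225],(400,300))
cv2.imwrite("pics/end.png",np.vstack([o,np.hstack([b,c])]))
E
```

```text
t: 33.75
eef_pos: [523.0, 40.2, 264.0]
tcp_rot: [[0.139, 0.99, -0.0], [0.99, -0.139, -0.0], [-0.001, -0.0, -1.0]]
wrist_force: [-0.1, 1.4, 0.1]
gripper_width: -0.005
grasp_force: 0.0
```

View pics/end.png

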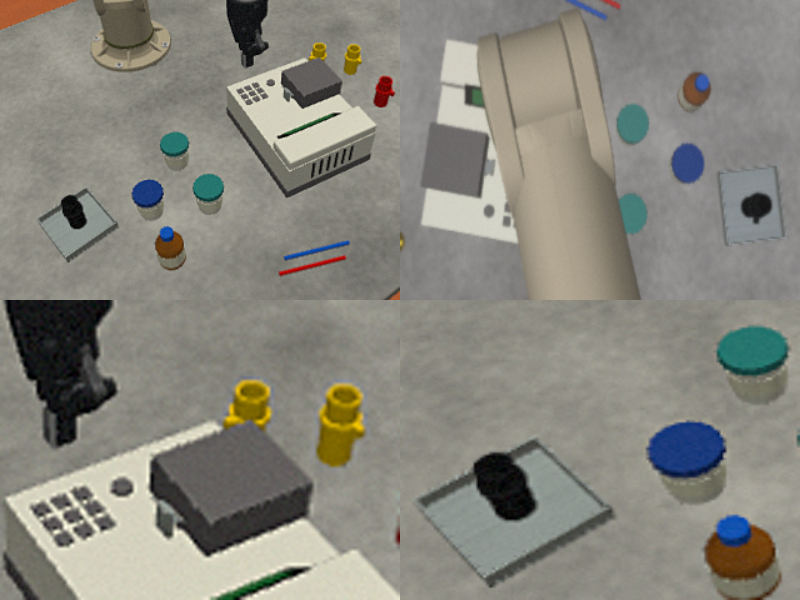

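The lid is shut and caught (230,485), the wide adapter stands in the tray (505,485), the cups and bottle have not moved, and the robot is clear.

```bash
python3 -c "
from station import manip
print(manip.job_done())"
```

```text
the job is handed in; nothing more can be done
None
```

The job is handed in at about 34 s: the wide adapter stands upright in the tray, the narrow one is home in the chamber with its lug in the notch, the lid is caught shut, and the cups and bottle were not touched.

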